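# Fit a cover plate over two hidden studs and latch it

### The arm

A 6-joint arm with a two-finger parallel gripper is mounted at the origin on a cart in front of the work surface, level with it; the furniture and walls round the work are solid. World frame = base frame: x ahead of the robot, y to its left, z up, the work surface at z = 0. Lengths are in m, angles in rad, forces in N, time in s.
With the tool pointing down it reaches from about 0.325 to 0.875 m from the base axis. Payload 4.4 kg.
Tool frame: the origin (TCP) lies between the finger pads; the fingertips stand bot.tips_ahead ahead of it and the grasp point (between the pads) lies 6 mm ahead of it (bot.tips_ahead is the distance from the TCP to the fingertips, in m); z points along the fingers, y is the line along which they close (so a half turn about z gives the same grasp; the last joint's range is limited). The gripper opens to 85 mm and grips with 20 to 120 N. Pads are 22 mm wide; open, the fingers measure 114 mm over their backs; the gripper's body (76 mm by 85 mm) begins 54 mm behind the grasp point. The pads swing forward as they close: fully open they stand 13 mm farther back than shut.
Start: joints at [-1.427, 0.207, 1.542, -0, 1.393, -0.15], TCP at [0.167, -0.55, 0.256] pointing down, gripper open.
Joint ranges: [-2.73, 2.73], [-0.86, 2.22], [0.23, 2.46], [-1.11, 4.25], [0.08, 2.63], [-2.82, 2.82]. Speed limits (rad/s): [2.79, 2.79, 3.14, 3.14, 3.14, 3.14].

### API

Orientations are given as a unit quaternion [w, x, y, z].
In Python, from bench import read_state, cams, job, bot gives the robot as it stands.
- The arm moves only by the tool send_rows, never from a script. Its argument "rows" is a list of rows, each an object with "translation": the shift along the world's x, y, z in cm, a list of three; "turn": the turn about the world's z in rad; "grip": the opening, from 0 (shut) to 1 (fully open). In form: [{"translation": [x, y, z], "turn": turn, "grip": grip}, ...]. A call has 1 to 10 rows; each row is the pose to reach, as a shift and turn from the pose commanded when the call began; what a row does not reach only later rows make up. A row lasts 1/12 s, in which the tool goes at most 41.7 mm and 7.16 degrees, less where a joint would pass 70% of its speed; a pose out of reach is approached as far as the arm can. A call with a gripper value outside its range is refused whole. The fingers move at their own pace and stop on an object; the grip force is fixed at half the most. Time passes only in rows, so rows that repeat a pose let the fingers close. It gives the time, the measured TCP pose, the force, the opening and the grip force at its end, in the units of the state.
- read_state(): the state, without advancing time (a new reading comes with each control period).
- cams.grab_frame(name): name is "side" or "top"; returns a dict with "frame" (400x640x3 uint8, red, green, blue), "range_z" (400x640 float32, m along the optical axis (not along the pixel's ray), 0 where there is no reading), "fx", "fy", "cx", "cy" (pixels), "cam_to_world" (4x4, takes a point from camera to world coordinates). Camera axes: x right, y down, z forward; pixel columns grow to the right and rows downward; lengths in m; the calibration is good to about 2 mm. A picture is of the moment at which its call begins.
- job.job_done(): hands the job in; it is judged then, once.
The state is a dict: "t": time; "qpos": joint angles; "joint_vel": joint speeds; "joint_torque": joint torques, N m; "position": TCP position; "tool_rot": TCP orientation; "force": force on the tool from outside, world axes, zero at the start; "moment": the same for the moment, N m; "finger_gap": finger opening in m; "finger_force": force on a finger pad.
Only numpy, scipy, OpenCV 4.12 (cv2) and the standard library are available. Lean on these libraries where they do the work, as an engineer would, in place of code of your own. Each camera call takes 0.05 s, during which the arm holds its last target. There are 200 camera calls.

### The job

Fit the loose cover plate onto the mounting base: rest it lightly on the two studs, feel along the slots for the spot where both its holes drop over them, and settle it flush on the base without forcing it. Then let go of it and swing the hold-down tab fully over its edge, up to the stop. Leave the other things on the bench where they are.

Things in the scene. Friction and masses are not known exactly. Their poses are not given: they have to be found in the camera images.
- base: Aluminium mounting base fixed to the bench: block 200 mm (its x) by 136 mm (its y, from -76 to +60), 25 mm high. Foot flanges 8 mm high reach to x = +-112 mm. Two black slots, 74 mm long, run along its x at y = -28 and +28 mm, with a steel stud upright in each. Origin: on the bench below the slot centre; z up.
- slot_center (a point): Point on the base's top face, midway between and along the slots; axes as base. The studs (10 mm diameter, 14 mm above this face, top 5 mm tapering to a 5 mm flat tip) stand side by side at y = -28 and +28 mm, both at one unknown x between -26 and +26 mm, clamped fast; that x is not reported: find it by feel or sight.
- cover: Loose aluminium plate 130 (x) by 96 (y) by 6 mm, 0.3 kg, two 13 mm through holes at x = 0, y = -28 and +28 mm. Black grip bar in its middle, 14 mm thick (x), 36 mm long (y), up to 39 mm above the underside. Origin: centre of underside, z up. Half a turn is the same. Fitted: underside on the base's top, y along the base's y; on the stud tips it is 14 mm higher. Over 50 N on the base is forcing.
- tab (a joint): Angle (rad) of the flat steel hold-down tab about its upright pivot: 0 = open (parallel to the slots, clear of the cover, tail with pin towards the base's -x); 1.57 = stop, nose over the cover's edge (towards base +y), pin towards base -y. Turns anticlockwise seen from above, light friction, stays where left. Starts at 0 to 0.25.
- tab_pivot (a point): Pivot axis of the tab, 62 mm to the -y side of the slot centre, at the tab's underside, 34 mm above the bench; axes as base. The tab is 5 mm thick, 12 mm wide and clears a fitted cover by 3 mm. Its nose reaches 30 mm from the pivot, its tail 54 mm.
- tab_pin (a point): Top centre of the black upright pin on the tab's tail, 12 mm diameter, 30 mm tall above the tab (39 to 69 mm above the bench), 46 mm from the pivot: pinch or push it to swing the tab.
- thermometer: Bystander: white and blue handheld thermometer, 40 x 110 x 20 mm, lying on the bench. Origin: centre of its underside.
- objective_can: Bystander: round objective case with clear lid, 41 mm diameter, 58 mm high. Origin: centre of its underside.
- table_clamp: Bystander: black slotted clamp, 24 x 72 x 16 mm. Origin: centre of its underside.
- optical_post: Bystander: lying steel post, 13 x 108 x 13 mm. Origin: centre of its underside.

How it is judged:
On the way:
1. the cover lies flush on the base over both studs, with the tab still open (z of cover in the frame of slot_center between -0.003 and 0.002 m and x of cover in the frame of slot_center between -0.032 and 0.032 m and y of cover in the frame of slot_center between -0.005 and 0.005 m and angle between cover's own z axis and vertical below 0.04 rad and value of joint tab below 0.6 rad), for 0.2 s.
At the end, for the whole second after the job is handed in: The cover lies flush on the base over both studs (underside within 2 mm of the base's top, tilt under 0.04 rad, within 32 mm along and 5 mm across the slots of their centre), at rest and released, and the tab is turned over its edge to at least 1.4 rad (z of cover in the frame of slot_center between -0.003 and 0.002 m and x of cover in the frame of slot_center between -0.032 and 0.032 m and y of cover in the frame of slot_center between -0.005 and 0.005 m and angle between cover's own z axis and vertical below 0.04 rad and value of joint tab above 1.4 rad and linear speed of cover below 0.02 m/s and contact force between the fingers and cover below 0.1 N); the robot touches nothing.
It fails at once if the cover is forced: pushed on the base, studs or tab with more than 50 N (contact force between cover and base above 50 N).
It fails at once if a bystander is moved by more than 20 mm (distance of any of thermometer, objective_can, table_clamp, optical_post from where it was at the start of the episode above 0.02 m).
It also fails if it takes over 64 s, if anything falls off the work surface, if the arm or the gripper's body presses on something with over 40 N, if the wrist force passes 120 N, or if a joint passes its speed limit or range.

## Working session

There is one attempt and no reset: what is moved stays moved. The work goes in short steps, Python scripts to look and compute and a tool call to move; the robot and the scene stay as the last step left them, time stands still between calls to the robot, and variables do not carry over. Pictures are saved under pics/ and viewed, at most 10 in all, crops included, and the job is handed in when it is done.

Besides the shell and the picture viewer there is one more tool, called after "Call:" in YAML: its name, and indented under it one key for each argument. send_rows: Moves the arm, as the interface text tells. Its arguments: {"type":"object","properties":{"rows":{"type":"array","items":{"type":"object","properties":{"translation":{"type":"array","items":{"type":"number"}},"turn":{"type":"number"},"grip":{"type":"number"}}}}},"required":["rows"]}

```bash
mkdir -p pics; ls; python3 - <<'E'
from bench import read_state,cams,job,bot
import cv2,numpy as np
print(bot.tips_ahead, {k:np.round(v,3) for k,v in read_state().items()})
for n in("top","side"):
    d=cams.grab_frame(n); np.savez(f"{n}0.npz",**d)
    cv2.imwrite(f"pics/{n}0.png",d["frame"][:,:,::-1]); print(n,d["fx"],d["cx"],d["cy"],np.round(d["cam_to_world"],3).tolist())
E
```

```text
pics
0.025 {'t': np.float64(0.0), 'qpos': array([-1.427,  0.207,  1.543, -0.   ,  1.394, -0.15 ]), 'joint_vel': array([ 0.   ,  0.   ,  0.   , -0.   ,  0.   ,  0.001]), 'joint_torque': array([-2.0000e-03, -3.8304e+01, -2.9160e+01, -0.0000e+00,  1.1000e-02,
       -0.0000e+00]), 'position': array([ 0.166, -0.55 ,  0.255]), 'tool_rot': array([-0.001,  0.989,  0.146, -0.   ]), 'force': array([0.054, 0.479, 0.469]), 'moment': array([0.023, 0.017, 0.027]), 'finger_force': np.float64(0.0), 'finger_gap': np.float64(0.086)}
top 394.65078759345346 312.2249598251779 203.37377330721148 [[-0.027, -0.987, 0.156, 0.402], [-1.0, 0.027, -0.001, 0.006], [-0.003, -0.156, -0.988, 1.016], [0.0, 0.0, 0.0, 1.0]]
side 474.93580994920717 329.2804577888821 200.65264120951676 [[-0.944, -0.189, 0.271, 0.203], [-0.33, 0.516, -0.791, 1.077], [0.01, -0.836, -0.549, 0.789], [0.0, 0.0, 0.0, 1.0]]
```

View pics/top0.png

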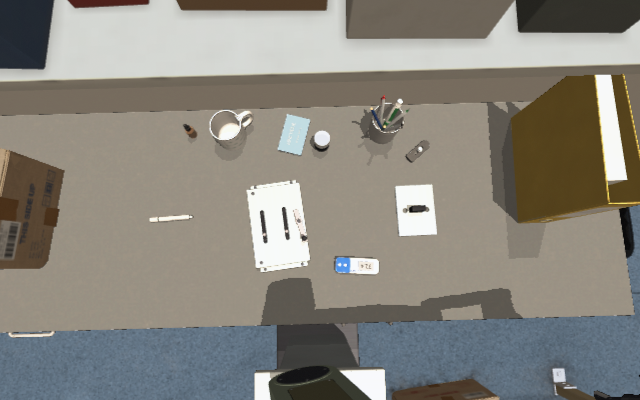

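View pics/side0.png

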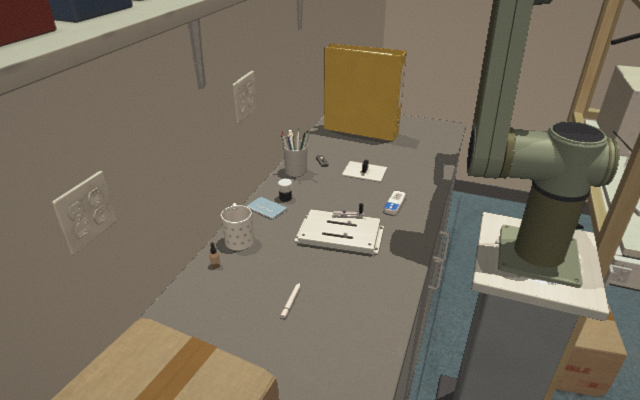

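Top view: base near (278,225) with slots and tab at (300,225), cover at (416,210), thermometer (357,266), objective case (322,141), clamp (418,151) and post (171,218). In the side view, the base is at (341,232) and the cover at (365,171), with the bar at (365,167).

```bash
cat > h.py <<'E'
import numpy as np,cv2
def load(n):
    d=np.load(n); return {k:d[k] for k in d.files}
def ray(d,uv):
    uv=np.atleast_2d(uv).astype(float); M=d["cam_to_world"]
    r=np.c_[(uv[:,0]-d["cx"])/d["fx"],(uv[:,1]-d["cy"])/d["fy"],np.ones(len(uv))]@M[:3,:3].T
    return M[:3,3],r
def onplane(d,uv,z):
    o,r=ray(d,uv); return o+r*((z-o[2])/r[:,2])[:,None]
def cloud(d,box):
    x0,y0,x1,y1=box; v,u=np.mgrid[y0:y1,x0:x1]; o,r=ray(d,np.c_[u.ravel(),v.ravel()])
    return (o+r*d["range_z"][y0:y1,x0:x1].reshape(-1,1)).reshape(y1-y0,x1-x0,3)
def tri(d1,p1,d2,p2):
    A=[];b=[]
    for d,p in((d1,p1),(d2,p2)):
        o,r=ray(d,p); r=r[0]/np.linalg.norm(r[0]); P=np.eye(3)-np.outer(r,r); A.append(P); b.append(P@o)
    return np.linalg.lstsq(np.vstack(A),np.hstack(b),rcond=None)[0]
E
python3 - <<'E'
from h import *
t,s=load("top0.npz"),load("side0.npz")
def crop(d,b,k): return cv2.resize(d["frame"][b[1]:b[3],b[0]:b[2],::-1],None,fx=k,fy=k,interpolation=cv2.INTER_NEAREST)
m=np.zeros((600,800,3),np.uint8)
for im,(x,y) in((crop(t,(242,175,314,275),5),(0,0)),(crop(t,(390,180,442,240),4),(0,0)),):pass
a=crop(t,(242,175,314,275),5); m[:500,:360]=a
a=crop(s,(290,200,390,255),4); m[:220,370:770]=a
a=crop(t,(392,180,440,240),5)[:,:]; m[230:530,370:610]=a
a=crop(s,(340,152,390,184),3); m[230:326,620:770]=a
cv2.imwrite("pics/m.png",m)
for n,b in(("cover",(392,182,442,240)),("base",(240,175,316,275))):
    c=cloud(t,b); z=c[...,2]; print(n,"z hist",np.unique(np.round(z[z>-.05],3),return_counts=True))
E
```

```text
cover z hist (array([-6.000e-03, -5.000e-03, -4.000e-03, -3.000e-03, -2.000e-03,
       -1.000e-03,  0.000e+00,  1.000e-03,  2.000e-03,  3.000e-03,
        4.000e-03,  5.000e-03,  6.000e-03,  7.000e-03,  8.000e-03,
        9.000e-03,  1.000e-02,  1.100e-02,  1.200e-02,  1.300e-02,
        1.500e-02,  1.600e-02,  1.700e-02,  1.800e-02,  2.100e-02,
        2.200e-02,  2.500e-02,  2.600e-02,  2.700e-02,  2.800e-02,
        3.000e-02,  3.100e-02,  3.300e-02,  3.400e-02,  3.500e-02,
        3.600e-02,  3.700e-02,  3.800e-02,  3.900e-02,  4.000e-02,
        4.100e-02,  4.200e-02,  4.300e-02,  4.500e-02,  1.016e+00]), array([  5,   6,  12,  43, 105, 170, 220, 231, 172, 169, 210, 312, 367,
       348, 221, 126,  46,  11,   7,   1,   3,   1,   2,   1,   1,   1,
         1,   1,   2,   4,   3,   2,   1,   2,   4,   2,  11,  12,  16,
        18,  10,   5,   1,   1,  13]))
base z hist (array([-7.000e-03, -6.000e-03, -5.000e-03, -4.000e-03, -3.000e-03,
       -2.000e-03, -1.000e-03,  0.000e+00,  1.000e-03,  2.000e-03,
        3.000e-03,  4.000e-03,  5.000e-03,  6.000e-03,  7.000e-03,
        8.00
[... 287 characters left out ...]
 3.400e-02,  3.500e-02,  3.600e-02,
        3.700e-02,  3.800e-02,  3.900e-02,  4.000e-02,  4.100e-02,
        4.200e-02,  4.300e-02,  4.500e-02,  4.600e-02,  4.700e-02,
        4.800e-02,  5.000e-02,  5.600e-02,  6.300e-02,  6.600e-02,
        6.700e-02,  6.800e-02,  6.900e-02,  7.000e-02,  7.100e-02,
        7.200e-02,  7.300e-02,  1.016e+00]), array([  1,   3,  14,  54, 147, 330, 487, 600, 553, 414, 244,  94,  46,
        44,  77,  85,  47,  46,  23,  18,   4,   3,   2,   3,  11,  57,
       171, 425, 722, 877, 828, 519, 284, 104,  32,   7,   2,   2,   3,
         8,  23,  35,  28,  21,  22,   9,   9,   3,   2,   2,   1,   1,
         1,   1,   1,   3,   4,   1,   4,   2,   2,   1,  33]))
```

View pics/m.png

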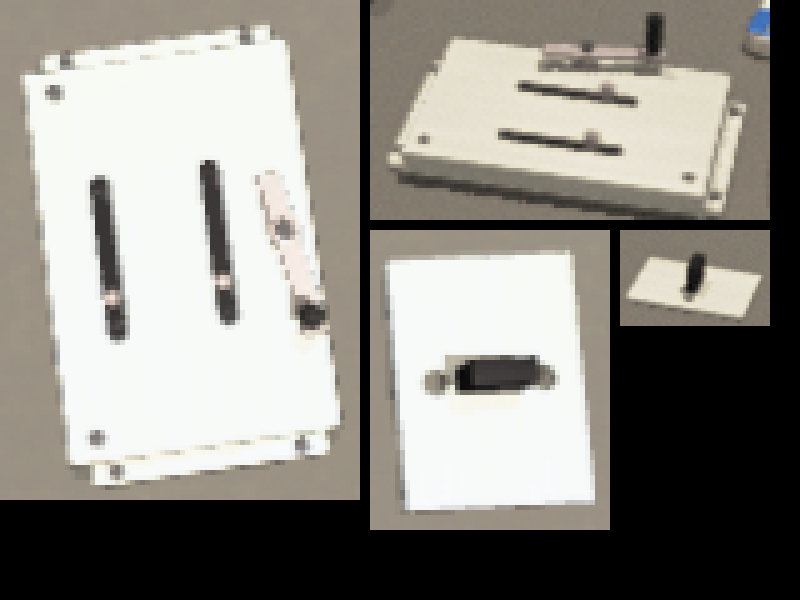

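The crops show the base with its x axis image-up. The studs are in the slots at about (264,234) and (286,231) in the top view. The tab is nearly open, with its pin at about (304,238). The cover lies flat, with its bar across the image.

```bash
cat >> h.py <<'E'
def subcorners(mask,off):
    c=max(cv2.findContours(mask,cv2.RETR_EXTERNAL,cv2.CHAIN_APPROX_NONE)[0],key=cv2.contourArea)
    return c[:,0,:]+np.array(off),c
def rect(d,mask,off,z):
    p,_=subcorners(mask,off); w=onplane(d,p,z)[:,:2]
    (c,s,a)=cv2.minAreaRect((w*1000).astype(np.float32)); return np.array(c)/1000,s,a
E
python3 - <<'E'
from h import *
t,s=load("top0.npz"),load("side0.npz")
def sub(d,b): return d["frame"][b[1]:b[3],b[0]:b[2]].astype(int)
# cover
for d,b in((t,(392,182,442,240)),(s,(338,152,392,184))):
    g=cv2.cvtColor(sub(d,b).astype(np.uint8),cv2.COLOR_RGB2GRAY)
    th,m=cv2.threshold(g,0,255,cv2.THRESH_OTSU) if d is t else (0,((g>165)*255).astype(np.uint8))
    m=cv2.morphologyEx(m,cv2.MORPH_CLOSE,np.ones((5,5)))
    print("cover",th,rect(d,m,b[:2],.006))
    dk=((g<70)*255).astype(np.uint8); p,_=subcorners(dk,b[:2]); print(" bar px",cv2.minAreaRect(p.astype(np.float32)), p.min(0),p.max(0))
# base slots, top and side
for nm,d,b in(("top",t,(242,175,314,275)),("side",s,(290,200,390,255))):
    g=cv2.cvtColor(sub(d,b).astype(np.uint8),cv2.COLOR_RGB2GRAY)
    dk=((g<110)*255).astype(np.uint8)
    dk=cv2.morphologyEx(dk,cv2.MORPH_CLOSE,np.ones((7,3) if nm=="top" else (3,7)))
    n,l,st,ce=cv2.connectedComponentsWithStats(dk)
    for i in range(1,n):
        if st[i,4]>40:
            ys,xs=np.where(l==i); w=onplane(d,np.c_[xs+b[0],ys+b[1]],.025)[:,:2]
            r=cv2.minAreaRect((w*1000).astype(np.float32)); print(nm,st[i],np.round(r[0],1),np.round(r[1],1),round(r[2],2))
def show(p): print(np.round(p,4))
T=[(264.0,234.0),(286.2,231.0),(304.0,238)]
S=[(290+592/4-370/4,200+134/4),(290+607/4-370/4,200+88/4),(290+655/4-370/4,200+15/4)]
for a,b_ in zip(T,S): show(tri(t,a,s,b_))
# stud tops/bases by plane
show(onplane(t,T[:2],.036)); show(onplane(s,S[:2],.039))
show(tri(t,(242+284/5,175+229/5),s,(290+(588-370)/4,200+45/4)))
E
```

```text
cover 189.0 (array([ 0.54098175, -0.26163858]), (136.56414794921875, 96.7706069946289), 1.2671303749084473)
 bar px ((417.0, 208.5), (5.0, 16.0), 90.0) [409 206] [425 211]
cover 0 (array([ 0.54042279, -0.2638783 ]), (131.92823791503906, 98.68194580078125), 0.7583479881286621)
 bar px ((364.5700378417969, 166.00999450683594), (3.9597983360290527, 12.586502075195312), 8.130102157592773) [362 160] [367 172]
top [ 40  32   7  33 107] [510.7  74.4] [81.8  8.4] 6.2
top [ 18  36   7  32 107] [503.3 130. ] [79.9  8.1] 6.69
side [66  3  8 15 81] [481.   -7.1] [16.7 73.4] 8.5
side [93  3  7 13 45] [413.5 -38.7] [17.  61.3] 13.27
side [37 21 29  5 58] [513.1  71.9] [78.1  9.7] 9.25
side [32 33 31  6 65] [506.2 127.5] [80.6 10.6] 8.39
side [  5  42  83  13 258] [492.1 186.7] [213.1  16.8] 6.54
[0.483  0.1266 0.0362]
[0.4895 0.0716 0.0341]
[0.4693 0.0271 0.0702]
[[0.4832 0.1267 0.036 ]
 [0.4891 0.0714 0.036 ]]
[[0.4818 0.1302 0.039 ]
 [0.4878 0.0781 0.039 ]]
[0.5133 0.0394 0.043 ]
```

Call:
send_rows:
  rows:
    - {"translation": [37.5, 28.8, -11], "turn": 1.296, "grip": 1}
    - {"translation": [37.5, 28.8, -11], "turn": 1.296, "grip": 1}
    - {"translation": [37.5, 28.8, -11], "turn": 1.296, "grip": 1}
    - {"translation": [37.5, 28.8, -11], "turn": 1.296, "grip": 1}
    - {"translation": [37.5, 28.8, -11], "turn": 1.296, "grip": 1}
    - {"translation": [37.5, 28.8, -11], "turn": 1.296, "grip": 1}
    - {"translation": [37.5, 28.8, -11], "turn": 1.296, "grip": 1}
    - {"translation": [37.5, 28.8, -11], "turn": 1.296, "grip": 1}
    - {"translation": [37.5, 28.8, -11], "turn": 1.296, "grip": 1}
    - {"translation": [37.5, 28.8, -11], "turn": 1.296, "grip": 1}

```text
t: 0.93
position: [0.4894, -0.3014, 0.161]
tool_rot: [-0.0, 0.714, 0.7, -0.0]
force: [0.6, -1.5, -1.1]
finger_gap: 0.0853
finger_force: 0.0
```

```bash
python3 - <<'E'
from h import *
t=load("top0.npz")
print(onplane(t,[(405,210.4),(427.4,209.6)],.006))
E
```

```text
[[ 0.53673222 -0.23408276  0.006     ]
 [ 0.53723938 -0.29198724  0.006     ]]
```

Call:
send_rows:
  rows:
    - {"translation": [4.5, 3.5, -2], "turn": 0.03, "grip": 1}
    - {"translation": [4.5, 3.5, -4], "turn": 0.03, "grip": 1}
    - {"translation": [4.5, 3.5, -4], "turn": 0.03, "grip": 1}
    - {"translation": [4.5, 3.5, -4], "turn": 0.03, "grip": 1}
    - {"translation": [4.5, 3.5, -4], "turn": 0.03, "grip": 1}

```text
t: 1.35
position: [0.5329, -0.2685, 0.1218]
tool_rot: [-0.0, 0.706, 0.708, -0.0]
force: [0.9, -0.9, 0.2]
finger_gap: 0.0855
finger_force: 0.0
```

```bash
python3 - <<'E'
from bench import read_state
s=read_state(); print(s["position"],s["tool_rot"],s["force"])
E
```

```text
[ 0.53293322 -0.26853543  0.12184287] [-2.24591362e-04  7.06050180e-01  7.08161684e-01 -3.47860560e-04] [ 0.86018125 -0.85287979  0.15524122]
```

Call:
send_rows:
  rows:
    - {"translation": [0.7, 0.5, -3], "turn": 0.015, "grip": 1}
    - {"translation": [0.7, 0.5, -6], "turn": 0.015, "grip": 1}
    - {"translation": [0.7, 0.5, -8.5], "turn": 0.015, "grip": 1}
    - {"translation": [0.7, 0.5, -8.5], "turn": 0.015, "grip": 1}
    - {"translation": [0.7, 0.5, -8.5], "turn": 0.015, "grip": 1}
    - {"translation": [0.7, 0.5, -8.5], "turn": 0.015, "grip": 0.5}
    - {"translation": [0.7, 0.5, -8.5], "turn": 0.015, "grip": 0.3}
    - {"translation": [0.7, 0.5, -8.5], "turn": 0.015, "grip": 0.2}

```text
t: 2.02
position: [0.5418, -0.2647, 0.0396]
tool_rot: [0.002, 0.701, 0.713, 0.0]
force: [-0.7, -0.2, 0.3]
finger_gap: 0.0515
finger_force: 0.0
```

Call:
send_rows:
  rows:
    - {"translation": [0, 0, 0], "turn": 0, "grip": 0}
    - {"translation": [0, 0, 0], "turn": 0, "grip": 0}
    - {"translation": [0, 0, 0], "turn": 0, "grip": 0}
    - {"translation": [0, 0, 0], "turn": 0, "grip": 0}
    - {"translation": [0, 0, 0], "turn": 0, "grip": 0}
    - {"translation": [0, 0, 0], "turn": 0, "grip": 0}

```text
t: 2.52
position: [0.5406, -0.2635, 0.0378]
tool_rot: [0.0, 0.701, 0.714, -0.0]
force: [-2.0, 0.1, 5.7]
finger_gap: 0.0134
finger_force: 61.2
```

Call:
send_rows:
  rows:
    - {"translation": [0, 0, 3], "turn": 0, "grip": 0}
    - {"translation": [0, 1, 7], "turn": 0, "grip": 0}
    - {"translation": [0, 4, 10], "turn": 0.02, "grip": 0}
    - {"translation": [-0.5, 8, 10], "turn": 0.03, "grip": 0}
    - {"translation": [-1, 12, 10], "turn": 0.04, "grip": 0}
    - {"translation": [-2, 16, 10], "turn": 0.06, "grip": 0}
    - {"translation": [-3, 20, 10], "turn": 0.07, "grip": 0}
    - {"translation": [-4, 24, 10], "turn": 0.09, "grip": 0}
    - {"translation": [-4.5, 28, 10], "turn": 0.1, "grip": 0}
    - {"translation": [-5, 31, 10], "turn": 0.107, "grip": 0}

```text
t: 3.35
position: [0.4881, 0.0499, 0.1356]
tool_rot: [-0.002, 0.661, 0.75, -0.0]
force: [0.5, 0.4, -3.3]
finger_gap: 0.0128
finger_force: 59.9
```

Call:
send_rows:
  rows:
    - {"translation": [-0.4, 3, 0], "turn": 0, "grip": 0}
    - {"translation": [-0.4, 5, 0], "turn": 0, "grip": 0}
    - {"translation": [-0.4, 5, 0], "turn": 0, "grip": 0}
    - {"translation": [-0.4, 5, 0], "turn": 0, "grip": 0}
    - {"translation": [-0.4, 5, 0], "turn": 0, "grip": 0}
    - {"translation": [-0.4, 5, 0], "turn": 0, "grip": 0}

```text
t: 3.85
position: [0.4862, 0.096, 0.1364]
tool_rot: [-0.0, 0.662, 0.75, -0.0]
force: [0.5, -0.1, -3.9]
finger_gap: 0.0132
finger_force: 59.9
```

```bash
python3 - <<'E'
from bench import read_state,cams
import cv2,numpy as np
s=read_state(); print(s["position"],s["tool_rot"],s["force"],s["finger_force"],s["moment"])
m=np.zeros((420,800,3),np.uint8)
for n,b,x in(("top",(235,170,320,280),0),("side",(270,170,400,260),340)):
    d=cams.grab_frame(n); np.savez(f"{n}1.npz",**d)
    k=4 if n=="top" else 3.5
    a=cv2.resize(d["frame"][b[1]:b[3],b[0]:b[2],::-1],None,fx=k,fy=k,interpolation=cv2.INTER_NEAREST)[:420]; m[:a.shape[0],x:x+a.shape[1]]=a
cv2.imwrite("pics/m1.png",m)
E
```

```text
[0.48617191 0.09598481 0.13638885] [-2.26407467e-04  6.61961862e-01  7.49537367e-01 -4.21615289e-04] [ 0.50796859 -0.147463   -3.94986187] 59.947548508644104 [-0.02953635 -0.00617848 -0.00927472]
```

View pics/m1.png

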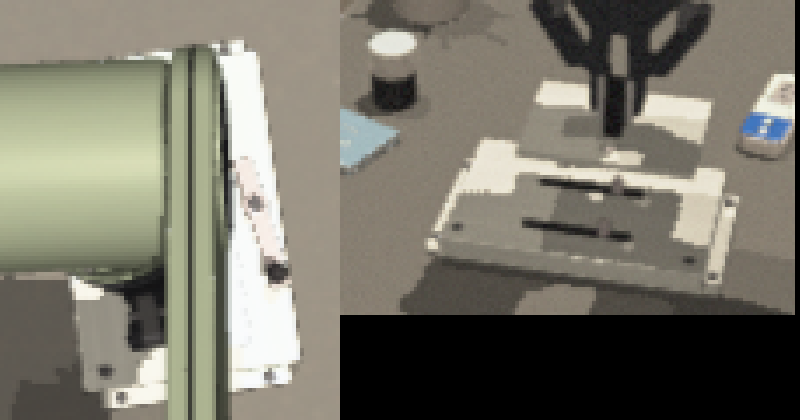

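The side view shows the cover held level above the base, near corners at about (522,160) and (705,172) in the crop. The arm hides it in the top view.

```bash
python3 - <<'E'
from h import *
s=load("side1.npz"); s0=load("side0.npz")
P=np.array([(537,82),(712,100),(705,170),(522,162)])/1.0
px=np.c_[270+(P[:,0]-340)/3.5,170+P[:,1]/3.5]
w=onplane(s,px,.1046); print(np.round(w,4),w.mean(0))
c=cloud(s,(315,190,375,222)); z=c[...,2]; m=(z>.09)&(z<.12); print(m.sum(),np.median(z[m]))
# plate points lit/shadowed: rect of depth mask
q=cv2.minAreaRect((c[m][:,:2]*1000).astype(np.float32)); print(q)
# visible features on the base in same frame: pixel shift check of studs vs slots, grey profile along each slot
for d,l in((s0,"before"),):
    g=cv2.cvtColor(d["frame"],cv2.COLOR_RGB2GRAY).astype(int)
    print(g[228:238,338:356]); print(g[217:226,342:362])
E
```

```text
[[0.5597 0.0616 0.1046]
 [0.427  0.04   0.1046]
 [0.4087 0.1303 0.1046]
 [0.5341 0.1656 0.1046]] [0.48236539 0.09936376 0.1046    ]
1012 0.10642859248227765
((485.9582824707031, 98.0058364868164), (130.0148162841797, 103.9520034790039), 6.881516933441162)
[[229 228 227 227 228 227 227 228 227 227 227 225 227 226 225 225 227 226]
 [226 228 227 226 227 229 227 226 227 228 227 228 226 225 224 225 226 225]
 [227 228 227 228 227 228 228 229 229 227 227 227 228 227 228 227 226 224]
 [229 228 229 227 229 228 229 229 229 228 228 228 227 227 226 227 228 229]
 [229 230 229 230 231 225 204 202 216 227 229 230 229 228 229 229 227 227]
 [230 229 231 230 228 196 153 151 167 202 230 230 228 230 229 228 229 229]
 [150 176 201 212 224 181 121 128 140 188 230 230 231 231 230 229 229 230]
 [ 61  81  97 106 118 101  93 102 120 174 208 229 230 230 228 230 228 228]
 [ 78  68  60  45  47  65  87  94  90  88 107 125 131 141 172 227 229 227]
 [215 179 163 109 102 104 102 102  83  63  50  49  48  56 103 191 226 227]]
[[107 110 104 106 102 113 119 111 112 112 111 115 114 112  96  97  99 100
  100 102]
 [217 211 199 212 199 214 217 210 200 210 199 210 201 196 128 114 116 115
  113 113]
 [227 226 222 226 224 225 224 221 222 226 224 226 225 224 219 216 218 215
  220 217]
 [227 225 226 225 225 219 200 196 214 225 227 227 224 225 226 227 227 226
  227 226]
 [227 224 225 226 221 190 147 150 167 203 223 225 224 223 224 224 225 226
  226 225]
 [138 143 170 193 194 171 112 116 141 199 224 225 223 225 225 224 223 222
  223 223]
 [ 55  59  80  97  99 101  98  99 107 147 192 193 203 223 223 225 221 222
  221 223]
 [100  96  78  63  64  63  87  92  84  73  94  98 104 124 166 223 225 224
  224 223]
 [223 219 210 176 166 134 111 105 103  77  66  65  62  61 121 204 224 225
  222 223]]
```

Call:
send_rows:
  rows:
    - {"translation": [0, 0.15, -2], "turn": 0, "grip": 0}
    - {"translation": [0, 0.15, -4], "turn": 0, "grip": 0}
    - {"translation": [0, 0.15, -5.3], "turn": 0, "grip": 0}
    - {"translation": [0, 0.15, -5.3], "turn": 0, "grip": 0}
    - {"translation": [0, 0.15, -5.3], "turn": 0, "grip": 0}
    - {"translation": [0, 0.15, -5.3], "turn": 0, "grip": 0}

```text
t: 4.45
position: [0.4873, 0.0979, 0.0847]
tool_rot: [0.001, 0.662, 0.75, 0.001]
force: [0.4, -0.4, -3.4]
finger_gap: 0.0128
finger_force: 59.9
```

Call:
send_rows:
  rows:
    - {"translation": [0, 0, -0.2], "turn": 0, "grip": 0}
    - {"translation": [0, 0, -0.4], "turn": 0, "grip": 0}
    - {"translation": [0, 0, -0.6], "turn": 0, "grip": 0}
    - {"translation": [0, 0, -0.6], "turn": 0, "grip": 0}
    - {"translation": [0, 0, -0.6], "turn": 0, "grip": 0}

```text
t: 4.87
position: [0.4863, 0.0984, 0.0779]
tool_rot: [0.0, 0.662, 0.75, 0.0]
force: [-0.8, 1.0, -3.1]
finger_gap: 0.013
finger_force: 59.9
```

Near stud-tip height now, with no contact yet. Going down in small steps.

Call:
send_rows:
  rows:
    - {"translation": [0, 0, -0.1], "turn": 0, "grip": 0}
    - {"translation": [0, 0, -0.2], "turn": 0, "grip": 0}
    - {"translation": [0, 0, -0.2], "turn": 0, "grip": 0}
    - {"translation": [0, 0, -0.2], "turn": 0, "grip": 0}

```text
t: 5.2
position: [0.4863, 0.0983, 0.0758]
tool_rot: [-0.0, 0.662, 0.75, -0.0]
force: [-0.1, 0.5, -3.9]
finger_gap: 0.013
finger_force: 59.9
```

Call:
send_rows:
  rows:
    - {"translation": [0, 0, -0.1], "turn": 0, "grip": 0}
    - {"translation": [0, 0, -0.1], "turn": 0, "grip": 0}
    - {"translation": [0, 0, -0.1], "turn": 0, "grip": 0}
    - {"translation": [0, 0, -0.1], "turn": 0, "grip": 0}

```text
t: 5.53
position: [0.4863, 0.0983, 0.0748]
tool_rot: [-0.0, 0.662, 0.75, -0.0]
force: [0.3, 0.3, -3.7]
finger_gap: 0.0133
finger_force: 59.9
```

Call:
send_rows:
  rows:
    - {"translation": [0, 0, -0.1], "turn": 0, "grip": 0}
    - {"translation": [0, 0, -0.15], "turn": 0, "grip": 0}
    - {"translation": [0, 0, -0.2], "turn": 0, "grip": 0}
    - {"translation": [0, 0, -0.2], "turn": 0, "grip": 0}
    - {"translation": [0, 0, -0.2], "turn": 0, "grip": 0}

```text
t: 5.95
position: [0.4863, 0.0983, 0.0728]
tool_rot: [-0.0, 0.662, 0.75, -0.0]
force: [0.3, 0.2, -2.8]
finger_gap: 0.0129
finger_force: 59.9
```

Call:
send_rows:
  rows:
    - {"translation": [0, 0, -0.1], "turn": 0, "grip": 0}
    - {"translation": [0, 0, -0.15], "turn": 0, "grip": 0}
    - {"translation": [0, 0, -0.15], "turn": 0, "grip": 0}
    - {"translation": [0, 0, -0.15], "turn": 0, "grip": 0}

```text
t: 6.28
position: [0.4865, 0.0983, 0.0714]
tool_rot: [0.0, 0.662, 0.75, 0.0]
force: [0.8, -1.3, -2.8]
finger_gap: 0.0127
finger_force: 59.9
```

Call:
send_rows:
  rows:
    - {"translation": [0, 0, -0.1], "turn": 0, "grip": 0}
    - {"translation": [0, 0, -0.2], "turn": 0, "grip": 0}
    - {"translation": [0, 0, -0.2], "turn": 0, "grip": 0}
    - {"translation": [0, 0, -0.2], "turn": 0, "grip": 0}

```text
t: 6.62
position: [0.4866, 0.0982, 0.0694]
tool_rot: [0.0, 0.662, 0.75, 0.0]
force: [0.5, -0.6, -3.7]
finger_gap: 0.013
finger_force: 59.9
```

Call:
send_rows:
  rows:
    - {"translation": [0, 0, -0.1], "turn": 0, "grip": 0}
    - {"translation": [0, 0, -0.2], "turn": 0, "grip": 0}
    - {"translation": [0, 0, -0.2], "turn": 0, "grip": 0}
    - {"translation": [0, 0, -0.2], "turn": 0, "grip": 0}

```text
t: 6.95
position: [0.4866, 0.0982, 0.0674]
tool_rot: [0.0, 0.662, 0.75, 0.0]
force: [1.6, -0.3, -4.3]
finger_gap: 0.0129
finger_force: 59.9
```

Call:
send_rows:
  rows:
    - {"translation": [0, 0, -0.1], "turn": 0, "grip": 0}
    - {"translation": [0, 0, -0.2], "turn": 0, "grip": 0}
    - {"translation": [0, 0, -0.2], "turn": 0, "grip": 0}
    - {"translation": [0, 0, -0.2], "turn": 0, "grip": 0}

```text
t: 7.28
position: [0.4866, 0.0982, 0.0654]
tool_rot: [0.0, 0.662, 0.75, 0.0]
force: [1.5, -1.0, -3.1]
finger_gap: 0.0131
finger_force: 60.0
```

Call:
send_rows:
  rows:
    - {"translation": [0, 0, -0.1], "turn": 0, "grip": 0}
    - {"translation": [0, 0, -0.15], "turn": 0, "grip": 0}
    - {"translation": [0, 0, -0.15], "turn": 0, "grip": 0}
    - {"translation": [0, 0, -0.15], "turn": 0, "grip": 0}

```text
t: 7.62
position: [0.4865, 0.0982, 0.0639]
tool_rot: [0.0, 0.662, 0.75, 0.0]
force: [1.7, -2.0, -2.5]
finger_gap: 0.0129
finger_force: 60.1
```

Call:
send_rows:
  rows:
    - {"translation": [0, 0, -0.05], "turn": 0, "grip": 0}
    - {"translation": [0, 0, -0.05], "turn": 0, "grip": 0}
    - {"translation": [0, 0, -0.05], "turn": 0, "grip": 0}

```text
t: 7.87
position: [0.4865, 0.0983, 0.0634]
tool_rot: [0.0, 0.662, 0.75, 0.0]
force: [1.0, -1.2, -3.0]
finger_gap: 0.0132
finger_force: 60.1
```

Call:
send_rows:
  rows:
    - {"translation": [0, 0, -0.05], "turn": 0, "grip": 0}
    - {"translation": [0, 0, -0.05], "turn": 0, "grip": 0}
    - {"translation": [0, 0, -0.05], "turn": 0, "grip": 0}

```text
t: 8.12
position: [0.4866, 0.0983, 0.063]
tool_rot: [0.0, 0.662, 0.75, 0.0]
force: [2.6, -2.2, -1.6]
finger_gap: 0.0129
finger_force: 60.2
```

Call:
send_rows:
  rows:
    - {"translation": [0, 0, -0.03], "turn": 0, "grip": 0}
    - {"translation": [0, 0, -0.03], "turn": 0, "grip": 0.3}
    - {"translation": [0, 0, -0.03], "turn": 0, "grip": 0.5}
    - {"translation": [0, 0, -0.03], "turn": 0, "grip": 0.6}
    - {"translation": [0, 0, -0.03], "turn": 0, "grip": 0.6}
    - {"translation": [0, 0, -0.03], "turn": 0, "grip": 0.6}

```text
t: 8.62
position: [0.4861, 0.0985, 0.0625]
tool_rot: [-0.0, 0.662, 0.75, -0.0]
force: [-0.2, -0.9, 0.1]
finger_gap: 0.0514
finger_force: 0.0
```

Call:
send_rows:
  rows:
    - {"translation": [0, 0, 2], "turn": 0, "grip": 0.6}
    - {"translation": [0, 0, 5], "turn": 0, "grip": 0.6}
    - {"translation": [0, -3, 9], "turn": 0, "grip": 0.6}
    - {"translation": [0, -7, 10], "turn": 0, "grip": 0.4}
    - {"translation": [0, -11, 10], "turn": 0, "grip": 0.2}
    - {"translation": [0, -15, 10], "turn": 0, "grip": 0}
    - {"translation": [0, -19, 10], "turn": 0, "grip": 0}
    - {"translation": [0, -22, 10], "turn": 0, "grip": 0}
    - {"translation": [0, -22, 10], "turn": 0, "grip": 0}
    - {"translation": [0, -22, 10], "turn": 0, "grip": 0}

```text
t: 9.45
position: [0.4862, -0.1231, 0.1626]
tool_rot: [-0.0, 0.663, 0.749, 0.0]
force: [0.4, 0.5, -0.1]
finger_gap: -0.0004
finger_force: 0.0
```

```bash
python3 - <<'E'
from bench import read_state,cams
from h import *
s=read_state(); print(s["t"],s["position"],s["tool_rot"],s["force"],s["finger_gap"])
m=np.zeros((440,800,3),np.uint8)
for n,b,x in(("top",(235,170,320,280),0),("side",(280,190,395,260),340)):
    d=cams.grab_frame(n); np.savez(f"{n}2.npz",**d)
    a=cv2.resize(d["frame"][b[1]:b[3],b[0]:b[2],::-1],None,fx=4,fy=4,interpolation=cv2.INTER_NEAREST); m[:a.shape[0],x:x+a.shape[1]]=a
cv2.imwrite("pics/m2.png",m)
E
```

```text
9.45 [ 0.48623276 -0.12311125  0.16262073] [-1.61678352e-04  6.62978218e-01  7.48638634e-01  2.28614703e-04] [ 0.4152585   0.47023389 -0.13915172] -0.0003593525102155156
```

View pics/m2.png

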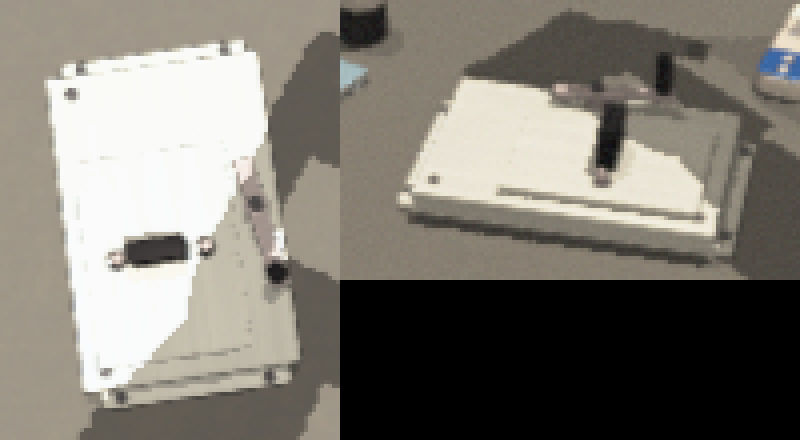

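The cover is flush: both studs show in its holes at crop points (117,260) and (205,245), and the tab is still open. Next I work out the push on the pin.

```bash
python3 - <<'E'
from h import *
from bench import read_state
t,s=load("top2.npz"),load("side2.npz")
print(read_state()["qpos"])
print(tri(t,(235+278/4-.4,170+270/4-.4),s,(280+(665-340)/4-.4,190+56/4)), tri(t,(235+257/4,170+203/4),s,(280+(602-340)/4,190+92/4)))
P=np.array([.5148,.0395])
C=lambda f,d:P+.046*np.array([-np.cos(f),-np.sin(f)])-d*np.array([np.sin(f),-np.cos(f)])
c0=C(.266,.024); print("start",c0)
for f in np.arange(.29,1.72,.1): print(round(f,2),np.round((C(f,.017)-c0)*100,2),round(f-.266,3))
E
```

```text
[-4.17256332e-01  1.51807078e-01  1.81425880e+00  6.87689002e-04
  1.17673417e+00 -5.42410547e-01]
[0.47097836 0.02669472 0.06883421] [0.51243329 0.03811684 0.03684844]
start [0.46410883 0.05056371]
0.29 [ 0.18 -0.79] 0.024
0.39 [ 0.17 -1.28] 0.124
0.49 [ 0.21 -1.77] 0.224
0.59 [ 0.3  -2.25] 0.324
0.69 [ 0.44 -2.72] 0.424
0.79 [ 0.62 -3.18] 0.524
0.89 [ 0.85 -3.61] 0.624
0.99 [ 1.12 -4.02] 0.724
1.09 [ 1.43 -4.4 ] 0.824
1.19 [ 1.78 -4.75] 0.924
1.29 [ 2.16 -5.06] 1.024
1.39 [ 2.57 -5.33] 1.124
1.49 [ 3.   -5.55] 1.224
1.59 [ 3.46 -5.74] 1.324
1.69 [ 3.93 -5.88] 1.424
```

Call:
send_rows:
  rows:
    - {"translation": [-0.5, 4, 0], "turn": 0.02, "grip": 0}
    - {"translation": [-1, 8, 0], "turn": 0.06, "grip": 0}
    - {"translation": [-2, 12, 0], "turn": 0.1, "grip": 0}
    - {"translation": [-2.4, 16, 0], "turn": 0.144, "grip": 0}
    - {"translation": [-2.4, 17.3, 0], "turn": 0.144, "grip": 0}
    - {"translation": [-2.4, 17.3, 0], "turn": 0.144, "grip": 0}
    - {"translation": [-2.4, 17.3, 0], "turn": 0.144, "grip": 0}

```text
t: 10.13
position: [0.4617, 0.0533, 0.1625]
tool_rot: [-0.0, 0.604, 0.797, -0.0]
force: [0.2, -0.4, 0.4]
finger_gap: 0.0001
finger_force: 0.0
```

Call:
send_rows:
  rows:
    - {"translation": [0.2, -0.2, -3], "turn": 0, "grip": 0}
    - {"translation": [0.2, -0.2, -6], "turn": 0, "grip": 0}
    - {"translation": [0.2, -0.2, -8], "turn": 0, "grip": 0}
    - {"translation": [0.2, -0.2, -9], "turn": 0, "grip": 0}
    - {"translation": [0.2, -0.2, -9], "turn": 0, "grip": 0}
    - {"translation": [0.2, -0.2, -9], "turn": 0, "grip": 0}

```text
t: 10.63
position: [0.4645, 0.0488, 0.0726]
tool_rot: [-0.0, 0.606, 0.795, -0.0]
force: [1.6, -0.0, 0.4]
finger_gap: 0.0
finger_force: 0.0
```

Call:
send_rows:
  rows:
    - {"translation": [0.2, -0.4, 0], "turn": 0.02, "grip": 0}
    - {"translation": [0.2, -0.8, 0], "turn": 0.05, "grip": 0}
    - {"translation": [0.2, -1.3, 0], "turn": 0.12, "grip": 0}
    - {"translation": [0.2, -1.75, 0], "turn": 0.22, "grip": 0}
    - {"translation": [0.3, -2.25, 0], "turn": 0.32, "grip": 0}
    - {"translation": [0.45, -2.7, 0], "turn": 0.42, "grip": 0}
    - {"translation": [0.6, -3.2, 0], "turn": 0.52, "grip": 0}
    - {"translation": [0.85, -3.6, 0], "turn": 0.62, "grip": 0}

```text
t: 11.3
position: [0.4744, 0.013, 0.0747]
tool_rot: [0.002, 0.332, 0.943, 0.001]
force: [-0.3, 1.4, 1.2]
finger_gap: -0.0
finger_force: 0.8
```

Call:
send_rows:
  rows:
    - {"translation": [0.25, -0.4, 0], "turn": 0.1, "grip": 0}
    - {"translation": [0.6, -0.8, 0], "turn": 0.2, "grip": 0}
    - {"translation": [0.95, -1.15, 0], "turn": 0.3, "grip": 0}
    - {"translation": [1.3, -1.45, 0], "turn": 0.4, "grip": 0}
    - {"translation": [1.7, -1.7, 0], "turn": 0.5, "grip": 0}
    - {"translation": [2.15, -1.95, 0], "turn": 0.6, "grip": 0}
    - {"translation": [2.15, -1.95, 0], "turn": 0.6, "grip": 0}
    - {"translation": [2.15, -1.95, 0], "turn": 0.6, "grip": 0}

```text
t: 11.97
position: [0.4959, -0.0067, 0.0742]
tool_rot: [0.002, 0.042, 0.999, -0.0]
force: [0.2, -1.0, 1.0]
finger_gap: -0.0001
finger_force: 0.0
```

Call:
send_rows:
  rows:
    - {"translation": [0.2, -0.1, 0], "turn": 0.05, "grip": 0}
    - {"translation": [0.45, -0.2, 0], "turn": 0.1, "grip": 0}
    - {"translation": [0.45, -0.2, 0], "turn": 0.1, "grip": 0}
    - {"translation": [0.45, -0.2, 0], "turn": 0.1, "grip": 0}

```text
t: 12.3
position: [0.4994, -0.0083, 0.0732]
tool_rot: [0.001, -0.008, 1.0, -0.0]
force: [-0.1, 0.7, -0.3]
finger_gap: 0.0001
finger_force: 0.0
```

```bash
python3 - <<'E'
from bench import read_state,cams
from h import *
s=read_state(); print(s["t"],s["position"],s["tool_rot"],s["force"])
m=np.zeros((440,800,3),np.uint8)
for n,b,x in(("top",(235,170,320,280),0),("side",(280,190,395,260),340)):
    d=cams.grab_frame(n)
    a=cv2.resize(d["frame"][b[1]:b[3],b[0]:b[2],::-1],None,fx=4,fy=4,interpolation=cv2.INTER_NEAREST); m[:a.shape[0],x:x+a.shape[1]]=a
cv2.imwrite("pics/m3.png",m)
E
```

```text
12.3 [ 0.49936864 -0.00829065  0.07324286] [ 7.73660934e-04 -7.77369036e-03  9.99969465e-01 -2.00990261e-04] [-0.05091105  0.68283287 -0.27972602]
```

View pics/m3.png

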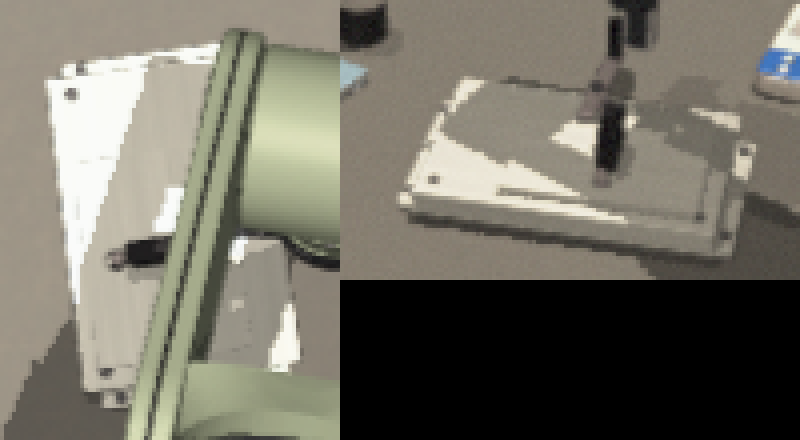

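The side crop shows the nose over the cover's edge at (600,100) and the pin at (615,35). I keep pushing gently until the stop is felt.

Call:
send_rows:
  rows:
    - {"translation": [0.2, 0, 0], "turn": 0.03, "grip": 0}
    - {"translation": [0.4, 0, 0], "turn": 0.08, "grip": 0}
    - {"translation": [0.4, 0, 0], "turn": 0.12, "grip": 0}
    - {"translation": [0.4, 0, 0], "turn": 0.12, "grip": 0}

```text
t: 12.73
position: [0.5028, -0.0083, 0.0726]
tool_rot: [-0.0, -0.069, 0.998, -0.0]
force: [-0.4, -1.2, -0.2]
finger_gap: -0.0001
finger_force: 0.2
```

Call:
send_rows:
  rows:
    - {"translation": [0.15, 0, 0], "turn": 0, "grip": 0}
    - {"translation": [0.2, 0, 0], "turn": 0, "grip": 0}
    - {"translation": [0.2, 0, 0], "turn": 0, "grip": 0}

```text
t: 12.98
position: [0.504, -0.0082, 0.0725]
tool_rot: [-0.001, -0.069, 0.998, -0.0]
force: [-4.4, -0.9, 4.2]
finger_gap: 0.0002
finger_force: 2.2
```

Call:
send_rows:
  rows:
    - {"translation": [0.1, 0, 0], "turn": 0, "grip": 0}
    - {"translation": [0.15, 0, 0], "turn": 0, "grip": 0}
    - {"translation": [0.15, 0, 0], "turn": 0, "grip": 0}
    - {"translation": [0.15, 0, 0], "turn": 0, "grip": 0}

```text
t: 13.32
position: [0.5042, -0.0082, 0.0724]
tool_rot: [-0.003, -0.069, 0.998, 0.0]
force: [-7.9, -1.8, 7.5]
finger_gap: 0.0001
finger_force: 4.1
```

At the stop: the force rises and the tool no longer advances. Backing off and lifting clear.

Call:
send_rows:
  rows:
    - {"translation": [-1, -0.3, 0], "turn": 0, "grip": 0}
    - {"translation": [-1.5, -0.5, 0], "turn": 0, "grip": 0}
    - {"translation": [-1.5, -0.5, 4], "turn": 0, "grip": 0}
    - {"translation": [-1.5, -0.5, 8], "turn": 0, "grip": 0}
    - {"translation": [-1.5, -4, 10], "turn": 0, "grip": 0}
    - {"translation": [-1.5, -8, 10], "turn": 0, "grip": 0}
    - {"translation": [-1.5, -12, 10], "turn": 0, "grip": 0}
    - {"translation": [-1.5, -16, 10], "turn": 0, "grip": 0}
    - {"translation": [-1.5, -20, 10], "turn": 0, "grip": 0}
    - {"translation": [-1.5, -20, 10], "turn": 0, "grip": 0}

```text
t: 14.15
position: [0.492, -0.2155, 0.1736]
tool_rot: [0.002, -0.066, 0.998, -0.003]
force: [-0.5, 0.2, 0.8]
finger_gap: -0.0001
finger_force: 0.0
```

```bash
python3 - <<'E'
from bench import read_state,cams
from h import *
s=read_state(); print(s["t"],s["position"],s["force"])
m=np.zeros((440,800,3),np.uint8); D={}
for n,b,x in(("top",(235,170,320,280),0),("side",(280,190,395,260),340)):
    d=cams.grab_frame(n); np.savez(f"{n}3.npz",**d)
    a=cv2.resize(d["frame"][b[1]:b[3],b[0]:b[2],::-1],None,fx=4,fy=4,interpolation=cv2.INTER_NEAREST); m[:a.shape[0],x:x+a.shape[1]]=a
cv2.imwrite("pics/m4.png",m)
E
```

```text
14.15 [ 0.49197924 -0.21548449  0.17362757] [-0.52865963  0.21579679  0.78403935]
```

View pics/m4.png

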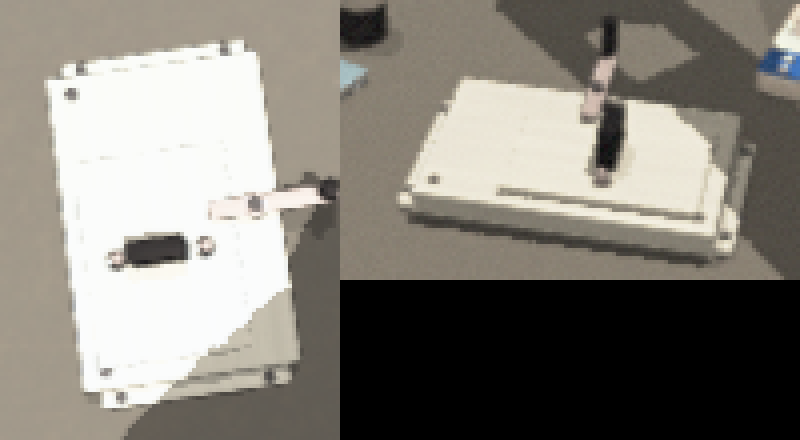

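The tab lies across the base from (210,210) to (330,188) in the top crop, parallel to the line through the holes, so it is at the stop. The cover is flush and the arm is clear.

```bash
python3 -c "
from bench import job; print(job.job_done())"
```

```text
the job is handed in; nothing more can be done
None
```

The cover plate is flush over both studs and released, and the hold-down tab is swung over its edge to the stop. The job is handed in at about 14 s; it returned no verdict.

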